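# Feel the gap between two boards with a taper gauge

### The job

Two white boards stand on edge in the plywood jig with a narrow gap between them; the far board is backed by springs. Take the orange-handled taper gauge out of the wooden rack and slide it upright, point down, into the gap until it drags snugly against both boards, without forcing the boards wide apart. Finish still gripping the gauge, steady at that depth, and leave the other tools and things where they are.

Things in the scene. Friction and masses are not known exactly. Their poses are not given: they have to be found in the camera images.
- gauge_grip (a point): Centre of the orange handle of the loose taper gauge (about 160 g), hanging upright in one of the rack's slots. Handle 24 mm (own x) by 34 mm (y), 44 mm tall, its underside on the rack's top. Below it a steel blade 40 mm wide (y) reaches 110 mm down; its thickness (x) grows evenly from 2.4 mm at the tip to 13.4 mm under the handle. Own z points up.
- gauge_tip (a point): Middle of the lower end of the gauge's blade, 132 mm below the centre of the handle. The blade hangs from a rivet at the handle's underside and swings up to 0.12 rad in its thickness direction (about y) against a weak centring spring (0.15 Nm/rad), so it finds its own way into a gap some mm off. Axes are the blade's.
- gauge: The handle of the taper gauge and the blade it carries; origin at the middle of the handle's underside, 110 mm above the tip, same axes as gauge_grip.
- rack: Fixed wooden rack, 80 mm (x) by 250 mm (y), flat top 130 mm above its origin (centre of its underside). Three slots in the top, 17 by 47 mm, at y = -78, 0 and 78 mm; in each a hand tool hangs by its handle: the gauge, a blue scraper, a file. Tools lift out straight up, thickness along the rack's x. Handles stand 44 mm or less above the top, 44 mm or more apart.
- jig: Fixed jig with a plywood base 250 mm (x) by 200 mm (y), 18 mm thick; origin under its centre. The gap between the boards runs along its y axis.
- fixed_board: Near white board, fixed: 18 mm thick, 160 mm long (y), 120 mm tall, standing on the jig's base; its origin lies at the bottom of its inner face (which looks to its +x), half-way along. The axes are parallel to the jig's. The gap to the other board is 4.5 to 7 mm, different each time.
- fixed_lip (a point): Point on the fixed board's inner face half-way along it, at the lower edge of its lead-in bevel: 104 mm above the board's foot, 122 mm above the table. Above it the face leans outward by 8 mm over the last 16 mm up to the top, 138 mm above the table; below it the face is upright. Same axes as the board.
- sprung_board: Far white board, mirror image of the fixed one; origin at the bottom of its inner face, half-way along. Can be pushed back along the jig's +x against springs: gives way at 2 N, then 2 N more per mm, stop at 9 mm. Snug = the blade presses on both boards and pushes this one back slightly; over 5 mm is forced. A push of about 6 N down on the gauge is about right.
- sprung_lip (a point): The same point as fixed_lip, on the sprung board's inner face. The mouth's middle is half-way between the two lips; between the bevels it is 16 mm wider at the top than the gap.
- scraper: Blue-handled scraper hanging in another slot of the rack (handle 24 x 30 x 40 mm, origin under the handle). To be left alone.
- file: File with a dark wooden handle hanging in another slot of the rack (handle 24 x 28 x 42 mm, origin under the handle). To be left alone.
- handsaw: Handsaw lying flat beyond the jig (about 400 x 100 x 20 mm; origin in its orange handle). To be left alone.
- brush: Bench brush with red bristles lying beyond the rack (260 x 30 x 38 mm). To be left alone.
- tape: Roll of yellow tape, 100 mm across, 48 mm tall, on the left side. To be left alone.
- offcut: White board offcut, 120 x 60 x 18 mm, on the right side. To be left alone.
- filler: Jar of filler with a green cap, 90 mm across, 100 mm tall, on the right side. To be left alone.
Things that resemble listed ones, but are neither listed nor needed, are in the scene too. What is shaped like the gauge but yellow is not meant.

How it is judged:
By the outcome, as a careful person would: the job done as asked, in the order asked, and still so for the second after the job is handed in, while the arm keeps its last pose, push and grip.
It also fails if it takes over 46 s, if anything falls off the work surface, if the arm or the gripper's body presses on something with over 40 N, if the wrist force passes 120 N, or if a joint passes its speed limit or range.

### The arm

A 7-joint arm with a two-finger parallel gripper is mounted at the origin on the work surface. World frame = base frame: x ahead of the robot, y to its left, z up, the work surface at z = 0. Lengths are in m, angles in rad, forces in N, time in s.
With the tool pointing down it reaches from about 0.35 to 0.9 m from the base axis. Payload 8.1 kg.
Tool frame: the origin (TCP) lies midway between the tips of the shut fingers; the grasp point (between the pads) lies 19 mm behind it; z points along the fingers, y is the line along which they close (so a half turn about z gives the same grasp; the last joint's range is limited). The gripper opens to 92 mm and grips with 3 to 60 N. Pads are 19 mm wide; open, the fingers measure 130 mm over their backs; the gripper's body (75 mm by 190 mm) begins 47 mm behind the grasp point.
Start: joints at [1.109, 0.434, 0.025, 1.573, -0.012, 1.134, -0.075], TCP at [0.219, -0.585, 0.227] pointing down, gripper open.
Joint ranges: [-2.62, 2.62], [-0.44, 2.09], [-1.27, 1.32], [0.08, 2.57], [-1.32, 4.46], [0.12, 2], [-2.74, 2.74]. Speed limits (rad/s): [2.22, 2.22, 3.01, 3.01, 3.14, 3.14, 3.14].

### API

Orientations are given as a unit quaternion [w, x, y, z].
In Python, from rig import manip, eyes gives the robot as it stands.
- The arm moves only by the tool servo_tool, never from a script. Its argument "deltas" is a list of rows, each a list of 2 entries, a list of its own where there are three numbers: the shift along the tool's x, y, z in units of 40 mm (1.0 is 40 mm), then the turn about the tool's z in units of 8 degrees (1.0 is 8 degrees). In form: [[[tx, ty, tz], spin], ...]. A call has 1 to 5 rows; each row is the pose to reach, as a shift and turn from the pose commanded when the call began, along the tool's axes at that moment; what a row does not reach only later rows make up. A row lasts 1/8 s, in which the tool goes at most 62.5 mm and 10.7 degrees, less where a joint would pass 70% of its speed; a pose out of reach is approached as far as the arm can. A call with a gripper value outside its range is refused whole. "hand" is the finger opening in mm, from 0 to 91.8, set as the call begins (left out, the last holds). The fingers move at their own pace and stop on an object; "squeeze" is the grip in N (left out, the last holds). Time passes only in rows, so rows that repeat a pose let the fingers close. It gives the time, the measured TCP pose, the force, the opening and the grip force at its end, in the units of the state.
- manip.read_state(): the state, without advancing time (a new reading comes with each control period).
- eyes.snapshot(name): name is "scene" or "top" or "wrist"; returns the picture (400x640x3 uint8, blue, green, red); there is no depth.
- eyes.get_calibration(name): a dict with "fx", "fy", "cx", "cy" (pixels), "dist_coeffs" ([k1, k2, p1, p2, k3] as OpenCV has them; the pictures are not rectified), "position" and "rotation" of the camera in the world. Camera axes: x right, y down, z forward; pixel columns grow to the right and rows downward; lengths in m; the calibration is good to about 2 mm. A picture is of the moment at which its call begins: read the wrist's pose just before it. get_calibration takes no time and is no camera call; for the wrist camera it gives the pose at the moment of the call.
- manip.sign_off(): hands the job in; it is judged then, once.
The state is a dict: "t": time; "q": joint angles; "dq": joint speeds; "effort": joint torques, N m; "ee_pos": TCP position; "eef_rot": TCP orientation; "contact_force": force on the tool from outside, world axes, zero at the start; "wrist_torque": the same for the moment, N m; "opening": opening from 0.0 (shut) to 1.0 (fully open); "finger_force": force on a finger pad.
Only numpy, scipy, OpenCV 4.12 (cv2) and the standard library are available. Lean on these libraries where they do the work, as an engineer would, in place of code of your own. Each camera call takes 0.05 s, during which the arm holds its last target. There are 200 camera calls.

## Working session

There is one attempt and no reset: what is moved stays moved. The work goes in short steps, Python scripts to look and compute and a tool call to move; the robot and the scene stay as the last step left them, time stands still between calls to the robot, and variables do not carry over. Pictures are saved under pics/ and viewed, at most 10 in all, crops included, and the job is handed in when it is done.

Besides the shell and the picture viewer there is one more tool, called after "Call:" as name([rows], argument=value, ...), one row to a line, values as JSON. servo_tool: Moves the arm, as the interface text tells. Its arguments: {"type":"object","properties":{"deltas":{"type":"array","items":{"type":"array"}},"hand":{"type":"number"},"squeeze":{"type":"number"}},"required":["deltas"]}

```bash
ls; mkdir -p pics; cat > h.py <<'E'
import numpy as np, cv2
from rig import manip, eyes
def K(c): return np.array([[c['fx'],0,c['cx']],[0,c['fy'],c['cy']],[0,0,1]]), np.array(c['dist_coeffs'],float)
def rot(c):
    r=np.array(c['rotation'],float)
    if r.shape==(3,3): return r
    from scipy.spatial.transform import Rotation as R
    return R.from_quat(np.r_[r[1:],r[0]]).as_matrix()
def rays(c,px):
    k,d=K(c); u=cv2.undistortPoints(np.array(px,float).reshape(-1,1,2),k,d).reshape(-1,2)
    return np.c_[u,np.ones(len(u))]@rot(c).T
def onplane(c,px,z):
    r=rays(c,px); p=np.array(c['position']); return p+r*((z-p[2])/r[:,2:3])
def proj(c,P):
    k,d=K(c); R=rot(c).T; 
    return cv2.projectPoints(np.array(P,float).reshape(-1,1,3),cv2.Rodrigues(R)[0],-R@np.array(c['position']),k,d)[0].reshape(-1,2)
E
python3 - <<'E'
from h import *
s=manip.read_state();print(s)
for n in ('scene','top'):
    cv2.imwrite(f'pics/{n}0.png',eyes.snapshot(n)); c=eyes.get_calibration(n);print(n,c)
E
```

```text
pics
{'t': 0.0, 'q': array([ 1.109373  ,  0.43519468,  0.02495418,  1.57409726, -0.0115929 ,
        1.13401322, -0.07505242]), 'dq': array([-6.75522312e-05,  1.07209756e-03,  7.02329223e-04, -6.06306091e-04,
        3.43665166e-04,  3.32168436e-04,  3.09956241e-04]), 'effort': array([ 1.34555617e-04, -6.67852736e+01,  9.85528417e-01, -3.14466441e+01,
       -6.02706266e-02,  4.29949898e-02,  1.92760158e-04]), 'ee_pos': array([ 0.21925505, -0.58472671,  0.22596228]), 'eef_rot': array([-7.55677148e-04,  9.83948744e-01,  1.78449588e-01, -2.08267199e-04]), 'contact_force': array([-0.34877347, -0.76167382,  0.07359812]), 'wrist_torque': array([-0.07625758, -0.00402173, -0.03602529]), 'finger_force': 0.0, 'opening': 0.9991900477416567}
scene {'fx': 432.7130446245858, 'fy': 432.7130446245858, 'cx': 320.2854209849486, 'cy': 208.44030122648545, 'dist_coeffs': array([-0.06468178,  0.        ,  0.        ,  0.        ,  0.        ]), 'position': array([1.42380065, 0.15454861, 0.97294761]), 'rotation': array([-0.25717216,  0.58370308,  0.70869119, -0.30151285])}
top {'fx': 481.53437346695574, 'fy': 481.53437346695574, 'cx': 312.27145413444714, 'cy': 192.90779091574285, 'dist_coeffs': array([-0.0832248,  0.       ,  0.       ,  0.       ,  0.       ]), 'position': array([0.30541894, 0.00849745, 1.92255961]), 'rotation': array([ 0.04676911, -0.69653347,  0.71475478, -0.04218264])}
```

View pics/scene0.png

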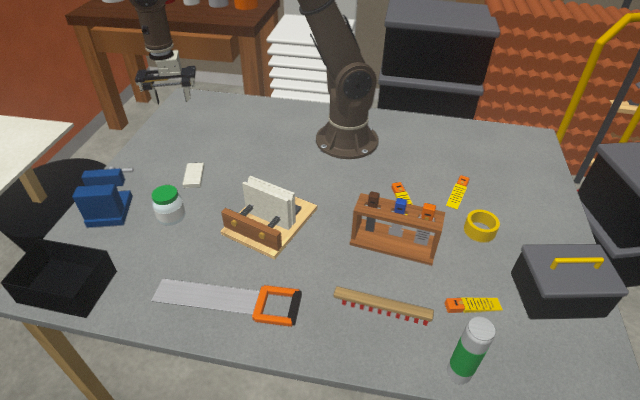

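View pics/top0.png

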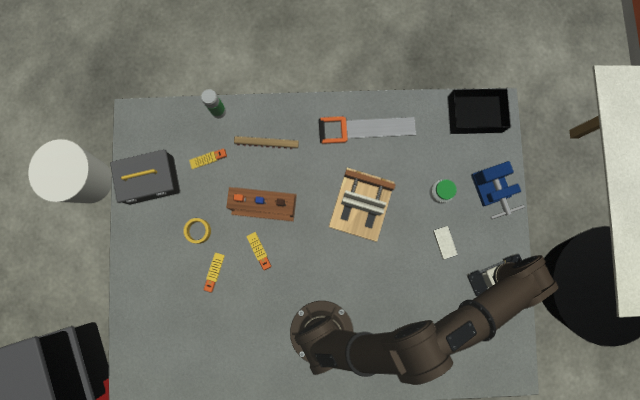

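The scene picture shows the rack, with file (373,198), scraper (400,206) and gauge (428,210), and the jig at (270,220). In the top picture the rack is at (262,202), with orange (238,197), blue (259,200) and brown (280,202), and the jig is at (363,205).

These could be taken for the gauge's orange handle (top pixels): the rack's orange handle (238,197), the yellow gauges' orange ends (210,287), (265,265) and (221,154), and the saw handle (333,129). By the description I choose the rack's orange handle. Next is a close crop to check it, plus the measurements.

```bash
cat > m.py <<'E'
from h import *
T=cv2.imread('pics/top0.png');S=cv2.imread('pics/scene0.png')
ct=eyes.get_calibration('top');cs=eyes.get_calibration('scene')
def cen(im,box,lo,hi):
    x0,y0,x1,y1=box; m=cv2.inRange(cv2.cvtColor(im[y0:y1,x0:x1],cv2.COLOR_BGR2HSV),lo,hi)
    n,l,st,ce=cv2.connectedComponentsWithStats(m); i=1+st[1:,4].argmax(); return ce[i]+[x0,y0],st[i]
for nm,lo,hi,zt in (('orange',(3,170,120),(14,255,255),.174),('blue',(105,120,60),(125,255,255),.17)):
    a,sa=cen(T,(225,185,300,222),lo,hi); b,sb=cen(S,(350,180,450,222),lo,hi)
    ra=rays(ct,[a])[0];rb=rays(cs,[b])[0];pa=np.array(ct['position']);pb=np.array(cs['position'])
    t=np.linalg.lstsq(np.c_[ra,-rb],pb-pa,rcond=None)[0]
    print(nm,a,sa,b,sb,'plane',onplane(ct,[a],zt)[0],'tri',pa+t[0]*ra,pb+t[1]*rb)
A=cv2.resize(T[180:230,215:405],None,fx=4,fy=4,interpolation=cv2.INTER_CUBIC)
B=cv2.resize(S[165:265,210:460],(760,304),interpolation=cv2.INTER_CUBIC)
C=np.vstack([A,B]);cv2.imwrite('pics/crop1.png',C)
E
python3 m.py
```

```text
orange [237.92857143 196.94642857] [ 9  9  9  7 56] [428.06470588 210.74117647] [ 71  23  15  18 170] plane [0.51908277 0.29005531 0.174     ] tri [0.52123055 0.29288557 0.15642323] [0.52126585 0.29630009 0.15697736]
blue [259.09302326 199.76744186] [31 12  8  7 43] [399.936 205.28 ] [ 45  18  11  16 125] plane [0.50711298 0.21276818 0.17      ] tri [0.509227   0.21490921 0.15163082] [0.50910552 0.21881166 0.15207169]
```

View pics/crop1.png

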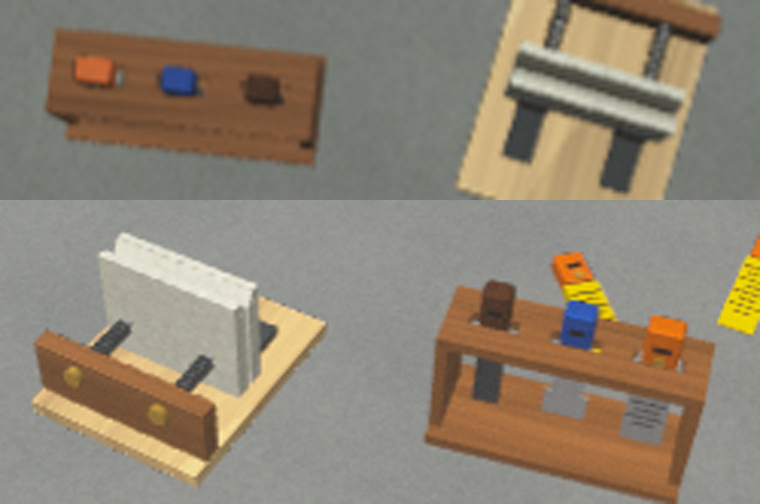

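The crop confirms the choice: the orange handle at the rack's left end has a steel blade below it, and the yellow ones lie on the table. The heights fit (centre ≈0.154) and the spacing to the scraper is 78 mm, as given. Next I work out the approach.

```bash
cat >> h.py <<'E'
from scipy.spatial.transform import Rotation as R
def plan(xyz,ydeg=None):
    s=manip.read_state(); q=s['eef_rot']; M=R.from_quat(np.r_[q[1:],q[0]]).as_matrix()
    d=M.T@(np.array(xyz)-s['ee_pos'])/.04
    ya=np.degrees(np.arctan2(M[1,1],M[0,1])); sp=0
    if ydeg is not None: sp=-((ydeg-ya+90)%180-90)/8
    print('t',s['t'],'pos',s['ee_pos'].round(4),'zaxis',M[:,2].round(4),'yang',ya.round(2),'F',s['contact_force'].round(2),'open',round(s['opening']*91.8,1),'fing',s['finger_force'],'q7',s['q'][6].round(2))
    print('DELTA',d.round(3),'spin',round(sp,3))
E
python3 - <<'E'
from h import *
plan([.52,.292,.30],-8.8)
ct=eyes.get_calibration('top'); print(onplane(ct,[[345,197],[385,207.5]],.122)) 
E
```

```text
t 0.1 pos [ 0.2192 -0.5848  0.226 ] zaxis [-6.0e-04  1.3e-03 -1.0e+00] yang -69.45 F [-0.23 -0.04  0.33] open 91.9 fing 0.0 q7 -0.08
DELTA [ 14.735 -17.888  -1.826] spin -7.581
[[ 0.51464735 -0.10546984  0.122     ]
 [ 0.47096843 -0.25449212  0.122     ]]
```

Call:
servo_tool([
  [[0.9, -1.0, -0.6], -0.6],
  [[1.8, -2.2, -1.2], -1.2],
  [[2.8, -3.4, -1.8], -1.8],
  [[3.8, -4.6, -1.8], -2.4],
  [[4.8, -5.8, -1.8], -3.0],
], hand=80)

```text
t: 0.72
ee_pos: [0.3162, -0.3044, 0.299]
eef_rot: [0.0, 0.925, 0.38, 0.0]
contact_force: [1.5, 0.3, -0.3]
opening: 0.875
finger_force: 0.0
```

```bash
python3 -c "
from h import *
plan([.52,.292,.30],-8.8)"
```

```text
t 0.725 pos [ 0.3162 -0.3044  0.299 ] zaxis [ 6.e-04 -7.e-04 -1.e+00] yang -45.29 F [ 1.54  0.3  -0.26] open 80.4 fing 0.0 q7 -0.17
DELTA [14.111 -7.013 -0.033] spin -4.562
```

Call:
servo_tool([
  [[1.3, -0.6, 0], -0.5],
  [[2.6, -1.3, 0], -1.0],
  [[3.9, -1.9, 0], -1.5],
  [[5.2, -2.6, 0], -2.0],
  [[6.5, -3.2, 0], -2.5],
])

```text
t: 1.35
ee_pos: [0.4112, -0.0309, 0.2988]
eef_rot: [0.0, 0.845, 0.535, -0.0]
contact_force: [0.8, -0.9, 0.5]
opening: 0.873
finger_force: 0.0
```

```bash
python3 -c "
from h import *
plan([.52,.292,.30],-8.8)"
```

```text
t 1.35 pos [ 0.4112 -0.0309  0.2988] zaxis [ 2.e-04 -4.e-04 -1.e+00] yang -25.32 F [ 0.78 -0.9   0.54] open 80.1 fing 0.0 q7 -0.53
DELTA [ 8.46  -0.994 -0.034] spin -2.065
```

Call:
servo_tool([
  [[1.5, -0.2, 0], -0.5],
  [[3.0, -0.4, 0], -1.0],
  [[4.5, -0.6, 0], -1.5],
  [[6.0, -0.8, 0], -2.05],
  [[7.0, -0.9, 0], -2.05],
])

```text
t: 1.98
ee_pos: [0.499, 0.2383, 0.2982]
eef_rot: [-0.001, 0.76, 0.65, -0.0]
contact_force: [0.2, -0.8, -0.3]
opening: 0.868
finger_force: 0.0
```

```bash
python3 -c "
from h import *
plan([.52,.292,.30],-8.8)
c=eyes.get_calibration('wrist');print(c,proj(c,[[.52,.292,.174]]))
cv2.imwrite('pics/w1.png',eyes.snapshot('wrist'))"
```

```text
t 1.975 pos [0.499  0.2383 0.2982] zaxis [-9.e-04  7.e-04 -1.e+00] yang -8.88 F [ 0.25 -0.78 -0.26] open 79.7 fing 0.0 q7 -0.93
DELTA [ 1.406  0.312 -0.044] spin -0.01
{'fx': 355.5455077076601, 'fy': 355.5455077076601, 'cx': 325.82886824956375, 'cy': 199.6808523408827, 'dist_coeffs': array([-0.00836847,  0.        ,  0.        ,  0.        ,  0.        ]), 'position': array([0.5117874 , 0.32134035, 0.45657819]), 'rotation': array([ 0.15624687,  0.98466665, -0.07650962, -0.01283691])} [[342.54368234 121.30282918]]
```

View pics/w1.png

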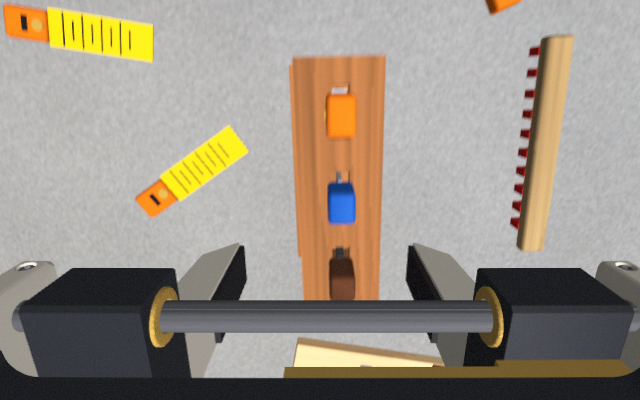

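The wrist view shows the handle tops in one column: gauge (342,115), scraper (342,203), file (342,278). They are nearly aligned with the tool.

```bash
python3 - <<'E'
from h import *
im=cv2.imread('pics/w1.png');c=eyes.get_calibration('wrist')
h=cv2.cvtColor(im,cv2.COLOR_BGR2HSV);P=[]
for box,lo,hi,z in (((310,85,370,145),(8,200,200),(18,255,255),.174),((310,175,370,230),(105,120,60),(125,255,255),.17)):
    x0,y0,x1,y1=box;m=cv2.inRange(h[y0:y1,x0:x1],lo,hi);n,l,st,ce=cv2.connectedComponentsWithStats(m);i=1+st[1:,4].argmax()
    ys,xs=np.where(l==i);r=cv2.minAreaRect(np.c_[xs,ys].astype(np.float32))
    a,b,w,hh=st[i,:4];cor=onplane(c,[[a+x0,b+y0],[a+w+x0,b+y0],[a+x0,b+hh+y0],[a+w+x0,b+hh+y0]],z)
    p=onplane(c,[ce[i]+[x0,y0]],z)[0];P.append(p);print(ce[i]+[x0,y0],st[i],r,p,'size',np.linalg.norm(cor[1]-cor[0]),np.linalg.norm(cor[2]-cor[0]))
d=P[0]-P[1];print(d,np.hypot(*d[:2]),np.degrees(np.arctan2(-d[0],d[1])))
plan([P[0][0],P[0][1],.137],-8.8)
E
```

```text
[341.50340136 115.89455782] [  18    9   28   44 1176] ((31.5, 30.5), (43.0, 27.0), 90.0) [0.51996501 0.30107692 0.174     ] size 0.02135890053060587 0.03342075826575666
[341.0915493  203.11066398] [ 18   8  27  40 994] ((31.0, 27.5), (39.0, 26.0), 90.0) [0.50965402 0.22909209 0.17      ] size 0.022530541180923246 0.03582556779534343
[0.01031098 0.07198483 0.004     ] 0.07271954605993713 -8.151502402802935
t 2.025 pos [0.4993 0.2428 0.2981] zaxis [-9.0e-04  4.2e-03 -1.0e+00] yang -8.75 F [0.9  3.05 1.41] open 80.1 fing 0.0 q7 -0.93
DELTA [1.503 0.296 4.032] spin 0.007
```

Call:
servo_tool([
  [[0.7, 0.3, 0.5], 0],
  [[1.3, 0.3, 1.0], 0],
  [[1.3, 0.3, 1.0], 0],
  [[1.3, 0.3, 1.0], 0],
  [[1.3, 0.3, 1.0], 0],
], hand=60)

```text
t: 2.65
ee_pos: [0.5195, 0.2841, 0.2594]
eef_rot: [0.0, 0.761, 0.649, 0.0]
contact_force: [-0.2, -0.9, -0.7]
opening: 0.654
finger_force: 0.0
```

```bash
cat > w.py <<'E'
from h import *
c=eyes.get_calibration('wrist');im=eyes.snapshot('wrist');cv2.imwrite('pics/w2.png',im)
h=cv2.cvtColor(im,cv2.COLOR_BGR2HSV);P=[]
for lo,hi,z,g in (((8,200,200),(18,255,255),.174,(.520,.294)),((105,120,60),(125,255,255),.17,(.508,.217))):
    u,v=proj(c,[[*g,z]])[0];x0,y0=max(int(u)-45,0),max(int(v)-60,0)
    m=cv2.inRange(h[y0:int(v)+60,x0:int(u)+45],lo,hi);n,l,st,ce=cv2.connectedComponentsWithStats(m);i=1+st[1:,4].argmax()
    p=onplane(c,[ce[i]+[x0,y0]],z)[0];P.append(p);print(ce[i]+[x0,y0],st[i],p)
d=P[0]-P[1];print(d,np.hypot(*d[:2]),np.degrees(np.arctan2(-d[0],d[1])))
plan([P[0][0],P[0][1],.137],-8.8)
E
python3 w.py
```

```text
[323.8348554  191.01445967] [  29   38   32   44 1314] [0.51950111 0.2953387  0.174     ]
[325.6587473  274.06767459] [  31   25   30   51 1389] [0.50975313 0.22660274 0.17      ]
[0.00974798 0.06873596 0.004     ] 0.06942373957038743 -8.071728600161782
t 2.7 pos [0.5195 0.2842 0.2595] zaxis [ 0.0013 -0.     -1.    ] yang -9.12 F [ 0.94 -0.56 -0.5 ] open 60.0 fing 0.0 q7 -1.02
DELTA [ 0.274 -0.048  3.062] spin -0.04
```

Call:
servo_tool([
  [[0.27, -0.05, 0.8], 0],
  [[0.27, -0.05, 1.6], 0],
  [[0.27, -0.05, 2.4], 0],
  [[0.27, -0.05, 3.05], 0],
  [[0.27, -0.05, 3.05], 0],
])

```text
t: 3.32
ee_pos: [0.5182, 0.2946, 0.1355]
eef_rot: [0.0, 0.761, 0.649, -0.002]
contact_force: [-0.0, 0.0, 0.3]
opening: 0.652
finger_force: 0.0
```

Call:
servo_tool([
  [[0, 0, 0], 0],
  [[0, 0, 0], 0],
  [[0, 0, 0], 0],
  [[0, 0, 0], 0],
  [[0, 0, 0], 0],
], hand=10, squeeze=30)

```text
t: 3.95
ee_pos: [0.519, 0.2961, 0.1371]
eef_rot: [0.0, 0.761, 0.649, 0.0]
contact_force: [-1.1, -0.9, 3.7]
opening: 0.261
finger_force: 29.9
```

```bash
python3 -c "
from h import *
plan([.5195,.2953,.137],-8.8)"
```

```text
t 3.95 pos [0.519  0.2961 0.1371] zaxis [ 6.e-04  2.e-04 -1.e+00] yang -9.05 F [-1.06 -0.94  3.74] open 23.9 fing 29.859284162521362 q7 -1.12
DELTA [-0.018  0.016  0.003] spin -0.032
```

Call:
servo_tool([
  [[0, 0, -0.3], 0],
  [[0, 0, -0.9], 0],
  [[0, 0, -1.7], 0],
  [[0, 0, -2.5], 0],
  [[0, 0, -3.3], 0],
])

```text
t: 4.58
ee_pos: [0.5184, 0.296, 0.2702]
eef_rot: [-0.0, 0.761, 0.649, -0.0]
contact_force: [0.1, 0.7, -2.4]
opening: 0.26
finger_force: 29.9
```

Call:
servo_tool([
  [[0, 0, -0.8], 0],
  [[0, 0, -1.4], 0],
  [[0, 0, -1.4], 0],
])

```text
t: 4.95
ee_pos: [0.5191, 0.2968, 0.3267]
eef_rot: [0.0, 0.761, 0.649, 0.002]
contact_force: [0.2, -0.2, -2.8]
opening: 0.258
finger_force: 29.9
```

```bash
cat > j.py <<'E'
from h import *
plan([.493,-.18,.32])
im=eyes.snapshot('top');cv2.imwrite('pics/top1.png',im);c=eyes.get_calibration('top')
g=cv2.cvtColor(im,cv2.COLOR_BGR2HSV)
# board tops: white-ish pixels near the jig
x0,y0,x1,y1=335,180,395,225
s=g[y0:y1,x0:x1];m=((s[...,1]<45)&(s[...,2]>140)).astype(np.uint8)
n,l,st,ce=cv2.connectedComponentsWithStats(m);print(st[1:],ce[1:])
ys,xs=np.where(m);r=cv2.minAreaRect(np.c_[xs,ys].astype(np.float32));print(r)
bx=cv2.boxPoints(r)+[x0,y0];print(onplane(c,bx,.138))
cv2.imwrite('pics/jig.png',cv2.resize(np.hstack([im[170:250,325:405],cv2.cvtColor(np.pad(m*255,((10,25),(10,10))),cv2.COLOR_GRAY2BGR)]),None,fx=4,fy=4,interpolation=cv2.INTER_CUBIC))
E
python3 j.py
```

```text
t 4.95 pos [0.5191 0.2968 0.3267] zaxis [ 0.0028  0.002  -1.    ] yang -9.03 F [ 0.15 -0.21 -2.83] open 23.7 fing 29.859185814857483 q7 -1.01
DELTA [-11.876   1.227   0.143] spin 0
[[ 55   0   1   1   1]
 [  6   3   1   1   1]
 [  5   6   1   1   1]
 [ 10  11  41  14 117]
 [ 56  13   1   1   1]
 [  2  16   1   1   1]
 [  7  17  42  16 188]
 [ 54  20   1   1   1]
 [ 52  27   1   1   1]
 [ 50  34   1   1   1]
 [ 49  37   1   1   1]
 [ 47  44   1   1   1]] [[55.          0.        ]
 [ 6.          3.        ]
 [ 5.          6.        ]
 [30.31623932 17.35042735]
 [56.         13.        ]
 [ 2.         16.        ]
 [27.71808511 24.57978723]
 [54.         20.        ]
 [52.         27.        ]
 [50.         34.        ]
 [49.         37.        ]
 [47.         44.        ]]
((28.889911651611328, 15.366973876953125), (51.147926330566406, 44.44314193725586), 16.699243545532227)
[[ 0.46791464 -0.0583234   0.138     ]
 [ 0.62728183 -0.11129817  0.138     ]
 [ 0.56661793 -0.29323622  0.138     ]
 [ 0.40838421 -0.23835768  0.138     ]]
```

```bash
python3 - <<'E'
from h import *
c=eyes.get_calibration('top')
im=cv2.imread('pics/top1.png');g=cv2.cvtColor(im,cv2.COLOR_BGR2HSV)
s=g[180:225,335:395];m=((s[...,1]<45)&(s[...,2]>140)).astype(np.uint8)
n,l,st,ce=cv2.connectedComponentsWithStats(m);C=[]
for i in np.argsort(-st[1:,4])[:2]+1:
    ys,xs=np.where(l==i);p=np.c_[xs+335,ys+180].astype(np.float32);vx,vy,a,b=cv2.fitLine(p,cv2.DIST_L2,0,.01,.01).ravel()
    q=onplane(c,[[a-18*vx,b-18*vy],[a+18*vx,b+18*vy]],.138);d=q[0]-q[1];d*=np.sign(d[1]);print(q.mean(0),'yaw',np.degrees(np.arctan2(-d[0],d[1])));C.append(q.mean(0))
M=(C[0]+C[1])/2;print(M,C[0]-C[1]);plan([M[0],M[1],.30],-16)
E
```

```text
[ 0.48265082 -0.16945865  0.138     ] yaw -18.79527556226786
[ 0.50948887 -0.18019842  0.138     ] yaw -18.515114981684047
[ 0.49606984 -0.17482854  0.138     ] [-0.02683805  0.01073977  0.        ]
t 5.0 pos [0.5187 0.2962 0.325 ] zaxis [ 9.e-04  5.e-04 -1.e+00] yang -9.03 F [-0.63 -0.15 -2.91] open 24.0 fing 29.859005212783813 q7 -1.01
DELTA [-11.72    1.289   0.62 ] spin 0.871
```

Call:
servo_tool([
  [[-0.8, 0.1, 0], 0.2],
  [[-2.2, 0.2, 0], 0.4],
  [[-3.7, 0.4, 0], 0.6],
  [[-5.2, 0.6, 0], 0.8],
  [[-6.6, 0.7, 0], 1.05],
])

```text
t: 5.62
ee_pos: [0.5039, 0.0282, 0.3232]
eef_rot: [-0.0, 0.807, 0.591, -0.001]
contact_force: [0.7, 0.2, -1.2]
opening: 0.258
finger_force: 29.9
```

```bash
python3 -c "
from h import *
plan([.496,-.175,.30],-17.5)"
```

```text
t 5.625 pos [0.5039 0.0282 0.3232] zaxis [-2.2e-03 -5.0e-04 -1.0e+00] yang -17.56 F [ 0.67  0.17 -1.21] open 23.7 fing 29.860087037086487 q7 -0.61
DELTA [-4.903  1.345  0.583] spin -0.007
```

Call:
servo_tool([
  [[-1.4, 0.4, 0], 0],
  [[-2.8, 0.8, 0.1], 0],
  [[-4.0, 1.1, 0.3], 0],
  [[-4.8, 1.35, 0.5], 0],
  [[-4.9, 1.35, 0.55], 0],
])

```text
t: 6.25
ee_pos: [0.496, -0.1753, 0.3003]
eef_rot: [-0.001, 0.808, 0.59, -0.001]
contact_force: [1.1, -0.2, -0.6]
opening: 0.259
finger_force: 29.9
```

Call:
servo_tool([
  [[0, 0, 0], 0],
  [[0, 0, 0], 0],
  [[0, 0, 0], 0],
])

```text
t: 6.62
ee_pos: [0.498, -0.1711, 0.3029]
eef_rot: [0.0, 0.806, 0.592, 0.0]
contact_force: [-0.2, -1.0, -1.8]
opening: 0.262
finger_force: 29.9
```

```bash
python3 -c "
from h import *
plan([.496,-.175,.30],-17.5)
c=eyes.get_calibration('wrist');im=eyes.snapshot('wrist');cv2.imwrite('pics/w3.png',im)
import pickle;pickle.dump(c,open('w3.pkl','wb'))
s=manip.read_state();print(proj(c,[s['ee_pos'],s['ee_pos']-[0,0,.117],[.496,-.175,.138]]))"
```

```text
t 6.625 pos [ 0.498  -0.1711  0.3029] zaxis [ 4.e-04  0.e+00 -1.e+00] yang -17.33 F [-0.17 -0.99 -1.77] open 24.0 fing 29.859067797660828 q7 -0.21
DELTA [-0.108 -0.017  0.073] spin 0.021
[[326.55920612 262.04935165]
 [326.24823904 193.15198347]
 [325.42536264 182.36681271]]
```

View pics/w3.png

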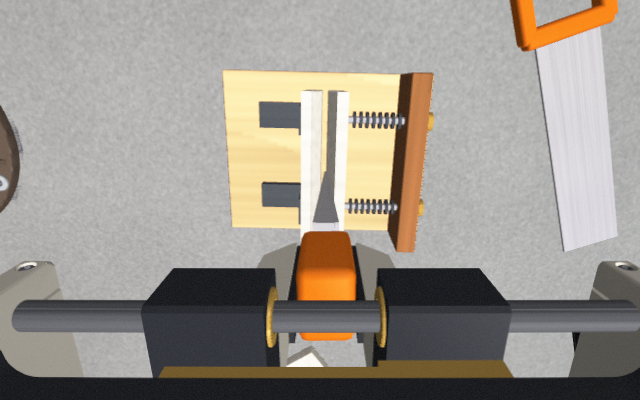

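The picture shows the boards running nearly vertically, cols 302–349 at row 100. The gap is near col 326 and the blade tip is at about (326,172), above the gap. Next I measure the board edges.

```bash
python3 - <<'E'
from h import *
import pickle;c=pickle.load(open('w3.pkl','rb'));im=cv2.imread('pics/w3.png')
for r in (98,110,140,160): print(r,im[r-1:r+2,296:356].mean((0))[:,0].round().astype(int).tolist())
g=im[...,0].astype(int);L=[];Rr=[]
for r in list(range(96,100))+list(range(134,176)):
    w=np.where(g[r,290:360]>180)[0]+290
    if len(w): L.append((w[0]-.5,r));Rr.append((w[-1]+.5,r))
def fit(p):
    q=onplane(c,p,.138)[:,:2];a=np.polyfit(q[:,1],q[:,0],1);return a,np.degrees(np.arctan(-a[0]))
for p in (L,Rr): print(p[0],p[-1],fit(p))
E
```

```text
98 [182, 181, 181, 180, 197, 239, 248, 248, 248, 247, 248, 248, 248, 248, 248, 232, 226, 234, 234, 233, 233, 232, 233, 233, 228, 216, 184, 178, 179, 179, 180, 152, 119, 107, 111, 112, 111, 112, 111, 112, 113, 211, 245, 249, 248, 248, 249, 249, 249, 249, 248, 249, 244, 207, 179, 179, 178, 178, 178, 178]
110 [107, 104, 105, 107, 135, 230, 245, 246, 246, 245, 246, 245, 245, 245, 245, 228, 224, 230, 231, 232, 229, 227, 227, 229, 230, 207, 181, 176, 179, 177, 178, 139, 110, 108, 106, 106, 107, 110, 111, 109, 108, 229, 246, 245, 245, 246, 245, 245, 245, 245, 245, 245, 222, 185, 178, 178, 173, 159, 157, 157]
140 [184, 184, 186, 184, 200, 239, 247, 247, 247, 247, 247, 247, 247, 247, 244, 230, 228, 230, 228, 226, 227, 227, 227, 230, 224, 188, 177, 182, 180, 182, 153, 119, 110, 108, 106, 106, 105, 108, 109, 113, 235, 249, 248, 248, 248, 248, 248, 248, 248, 248, 248, 219, 181, 181, 180, 179, 180, 180, 179, 179]
160 [154, 153, 154, 151, 173, 237, 247, 247, 247, 247, 247, 247, 247, 247, 240, 229, 229, 232, 232, 230, 227, 228, 228, 224, 209, 179, 168, 168, 167, 168, 124, 104, 104, 106, 106, 107, 109, 110, 111, 206, 240, 245, 247, 247, 247, 247, 247, 247, 247, 247, 220, 174, 168, 168, 168, 167, 167, 167, 168, 166]
(np.float64(289.5), 96) (np.float64(299.5), 175) (array([0.15287791, 0.5013869 ]), np.float64(-8.69196100992988))
(np.float64(358.5), 96) (np.float64(346.5), 175) (array([0.35421592, 0.58050073]), np.float64(-19.50495611839803))
```

```bash
python3 - <<'E'
from h import *
import pickle;c=pickle.load(open('w3.pkl','rb'))
print(c['position'])
E_=onplane(c,[[311,98],[336.7,98],[300.6,98],[349.2,98],[310.4,160],[335.1,160],[300.1,160],[346.5,160]],.138)[:,:2]
for k in (0,4):
    print('mouth w',np.linalg.norm(E_[k+1]-E_[k]),'outer w',np.linalg.norm(E_[k+3]-E_[k+2]),'mid',E_[k:k+2].mean(0),E_[k+2:k+4].mean(0))
m0=E_[0:4].mean(0);m1=E_[4:8].mean(0);d=m0-m1;print(np.degrees(np.arctan2(-d[0],d[1])))
u=d/np.linalg.norm(d)
# ends of boards along gap: top far end row ~91
e=onplane(c,[[324,91]],.138)[0,:2];ctr=e-u*.08;print('end',e,'centre',ctr)
s=manip.read_state();n=np.array([u[1],-u[0]]);print('tcp offset n,u',n@(s['ee_pos'][:2]-ctr),u@(s['ee_pos'][:2]-ctr))
plan([ctr[0],ctr[1],.25],np.degrees(np.arctan2(n[1],n[0])))
E
```

```text
[ 0.52264688 -0.09082687  0.46124935]
mouth w 0.022494368772639526 outer w 0.04253911334911261 mid [ 0.51752797 -0.10161194] [ 0.518406   -0.10188395]
mouth w 0.022793530254461465 outer w 0.04281967272094948 mid [ 0.50002854 -0.1538664 ] [ 0.50051328 -0.15401699]
-18.729016386315518
end [ 0.51941301 -0.09605345] centre [ 0.4937256  -0.17181727]
tcp offset n,u 0.0037889676742442857 0.001779316023587161
t 6.675 pos [ 0.4979 -0.1713  0.3029] zaxis [ 4.e-04 -1.e-04 -1.e+00] yang -17.36 F [-0.08 -0.04 -2.3 ] open 23.8 fing 29.859199225902557 q7 -0.21
DELTA [-0.042 -0.096  1.323] spin 0.171
```

Call:
servo_tool([
  [[-0.02, -0.1, 0.3], 0.17],
  [[-0.04, -0.1, 0.7], 0.17],
  [[-0.04, -0.1, 0.8], 0.17],
  [[-0.04, -0.1, 0.8], 0.17],
  [[-0.04, -0.1, 0.8], 0.17],
])

```text
t: 7.3
ee_pos: [0.4937, -0.1726, 0.271]
eef_rot: [0.0, 0.813, 0.582, 0.0]
contact_force: [0.6, 0.6, -1.5]
opening: 0.259
finger_force: 29.9
```

```bash
python3 -c "
from h import *
plan([.4937,-.1718,.21],-18.7)
c=eyes.get_calibration('wrist');im=eyes.snapshot('wrist')
s=eyes.snapshot('scene')
cv2.imwrite('pics/w4.png',np.hstack([cv2.resize(im[60:230,240:410],(400,400)),cv2.resize(s[140:270,200:330],(400,400),interpolation=cv2.INTER_CUBIC)]))"
```

```text
t 7.3 pos [ 0.4937 -0.1726  0.271 ] zaxis [ 6.e-04 -1.e-04 -1.e+00] yang -18.81 F [ 0.57  0.61 -1.49] open 23.8 fing 29.859191179275513 q7 -0.25
DELTA [ 0.019 -0.007  1.525] spin -0.013
```

View pics/w4.png

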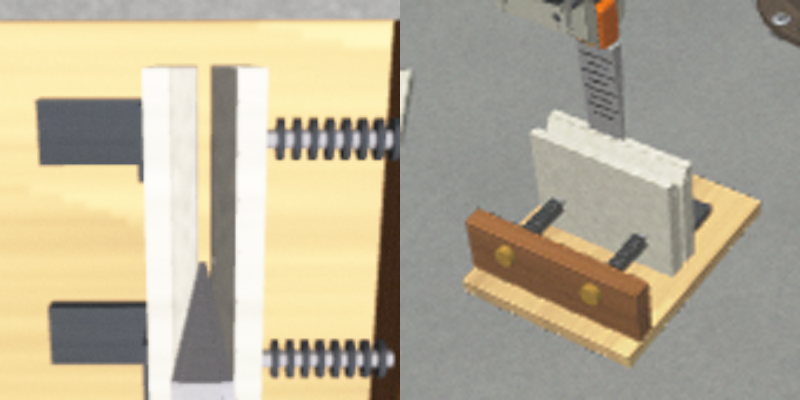

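In the left half the blade's tip (203,263) sits right over the gap (197–211). In the right half it stands above the boards at half-length. I go down into the gap now.

Call:
servo_tool([
  [[0, 0, 0.3], 0],
  [[0, 0, 0.6], 0],
  [[0, 0, 0.9], 0],
  [[0, 0, 1.2], 0],
  [[0, 0, 1.4], 0],
])

```text
t: 8.02
ee_pos: [0.4931, -0.1725, 0.2136]
eef_rot: [-0.0, 0.813, 0.582, -0.0]
contact_force: [-0.3, 0.2, -2.6]
opening: 0.258
finger_force: 29.9
```

Call:
servo_tool([
  [[0, 0, 0], 0],
  [[0, 0, 0], 0],
  [[0, 0, 0], 0],
])

```text
t: 8.4
ee_pos: [0.4937, -0.1726, 0.2151]
eef_rot: [0.0, 0.813, 0.582, 0.0]
contact_force: [0.5, 0.1, -2.5]
opening: 0.258
finger_force: 29.9
```

Call:
servo_tool([
  [[0, 0, 0.1], 0],
  [[0, 0, 0.2], 0],
  [[0, 0, 0.3], 0],
  [[0, 0, 0.3], 0],
  [[0, 0, 0.3], 0],
])

```text
t: 9.02
ee_pos: [0.493, -0.1725, 0.2023]
eef_rot: [-0.0, 0.813, 0.582, -0.0]
contact_force: [0.4, -0.3, -3.6]
opening: 0.262
finger_force: 29.9
```

Call:
servo_tool([
  [[0, 0, 0.05], 0],
  [[0, 0, 0.1], 0],
  [[0, 0, 0.1], 0],
  [[0, 0, 0.1], 0],
])

```text
t: 9.52
ee_pos: [0.4935, -0.1726, 0.1988]
eef_rot: [0.0, 0.813, 0.582, 0.0]
contact_force: [-0.4, 0.5, 1.3]
opening: 0.262
finger_force: 29.9
```

Call:
servo_tool([
  [[0, 0, 0.05], 0],
  [[0, 0, 0.1], 0],
  [[0, 0, 0.1], 0],
  [[0, 0, 0.1], 0],
])

```text
t: 10.02
ee_pos: [0.4932, -0.1726, 0.1945]
eef_rot: [-0.0, 0.813, 0.582, -0.0]
contact_force: [1.1, 0.0, 0.6]
opening: 0.259
finger_force: 29.9
```

```bash
cat > f.py <<'E'
from h import *
F=[]
for i in range(8): eyes.snapshot('top');F.append(manip.read_state()['contact_force'])
print(np.mean(F,0).round(2),np.std(F,0).round(2));plan([.4937,-.1726,.19],-18.7)
E
python3 f.py
```

```text
[ 0.17  0.14 -0.54] [0.5  0.61 0.46]
t 10.425 pos [ 0.4932 -0.1726  0.1945] zaxis [-4.e-04  1.e-04 -1.e+00] yang -18.81 F [ 0.02  0.03 -1.24] open 24.0 fing 29.850764572620392 q7 -0.29
DELTA [0.004 0.012 0.113] spin -0.013
```

Call:
servo_tool([
  [[0, 0, 0.04], 0],
  [[0, 0, 0.08], 0],
  [[0, 0, 0.08], 0],
  [[0, 0, 0.08], 0],
])

```text
t: 10.92
ee_pos: [0.4934, -0.1726, 0.1916]
eef_rot: [0.0, 0.813, 0.582, 0.0]
contact_force: [-0.1, -0.7, 3.7]
opening: 0.26
finger_force: 29.9
```

```bash
python3 f.py
```

```text
[-0.21  0.01  4.19] [0.17 0.51 0.49]
t 11.325 pos [ 0.4934 -0.1726  0.1916] zaxis [ 1.e-04 -1.e-04 -1.e+00] yang -18.81 F [0.11 0.05 4.04] open 23.8 fing 29.851506650447845 q7 -0.29
DELTA [0.003 0.007 0.039] spin -0.013
```

```bash
python3 - <<'E'
from h import *
c=eyes.get_calibration('wrist');im=eyes.snapshot('wrist');s=eyes.snapshot('scene')
pos=c['position'];print(pos)
cv2.imwrite('pics/w5.png',np.hstack([cv2.resize(im[40:300,210:470],(400,400)),cv2.resize(s[140:270,200:330],(400,400),interpolation=cv2.INTER_CUBIC)]))
g=im[...,0].astype(float);ctr=np.array([.4937,-.1718]);a=np.radians(-18.73);n=np.array([np.cos(a),np.sin(a)]);u=np.array([-n[1],n[0]])
for U in (.06,.07,.076):
    N=np.arange(-.04,.04,.0005);P=np.c_[ctr+U*u+N[:,None]*n,np.full(len(N),.138)]
    p=proj(c,P).astype(np.float32);v=cv2.remap(g.astype(np.float32),p[:,0],p[:,1],cv2.INTER_LINEAR).ravel()
    k=np.where(v>238)[0];k=np.split(k,np.where(np.diff(k)>3)[0]+1);print(U,[(round(N[j[0]]*1e3,1),round(N[j[-1]]*1e3,1)) for j in k if len(j)>6])
E
```

```text
[ 0.52024268 -0.09299156  0.34986948]
0.06 [(np.float64(-19.5), np.float64(-12.0)), (np.float64(13.5), np.float64(22.0))]
0.07 [(np.float64(-19.5), np.float64(-11.5)), (np.float64(13.5), np.float64(22.5))]
0.076 [(np.float64(-19.5), np.float64(-11.5)), (np.float64(13.5), np.float64(22.0))]
```

View pics/w5.png

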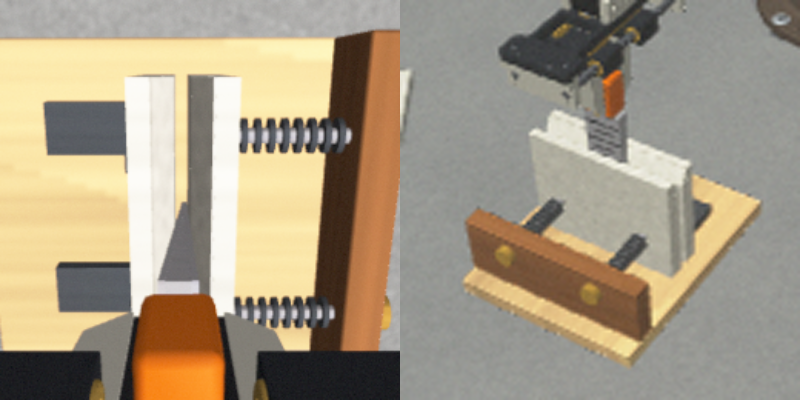

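The blade is in the gap between both boards, upright, at about 6 N net push (from −2 N hanging to +4.2 N). It is steady, and the sprung board is only slightly displaced. I hand it in.

```bash
python3 f.py && python3 -c "
from rig import manip
print(manip.sign_off())"
```

```text
[0.09 0.01 4.59] [0.37 0.68 0.23]
t 11.825 pos [ 0.4934 -0.1726  0.1915] zaxis [ 1.e-04 -0.e+00 -1.e+00] yang -18.81 F [0.12 1.21 4.91] open 24.0 fing 29.8516783118248 q7 -0.29
DELTA [0.003 0.007 0.038] spin -0.014
the job is handed in; nothing more can be done
None
```

I handed the job in at about 12 s: the orange-handled taper gauge is upright, point down, in the gap with about 6 N of downward push, still gripped and steady, and nothing else was moved; the sprung board's small shift is inferred from the force and depth, not cleanly measured.

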